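Pin the shredding drum on its axle with an R-clip

ROBOT

A 6-joint arm with a two-finger parallel gripper is mounted at the origin on the work surface. World frame = base frame: x ahead of the robot, y to its left, z up, the work surface at z = 0. Lengths are in m, angles in rad, forces in N, time in s.
With the tool pointing down it reaches from about 0.425 to 0.95 m from the base axis. Payload 3.5 kg.
Tool frame: the origin (TCP) lies between the finger pads; the fingertips stand 22 mm ahead of it and the grasp point (between the pads) lies 3 mm ahead of it (ctrl.nose_length is the z of the fingertips in the tool frame, in m); z points along the fingers, y is the line along which they close (so a half turn about z gives the same grasp; the last joint's range is limited). The gripper opens to 85 mm and grips with 20 to 120 N. Pads are 22 mm wide; open, the fingers measure 114 mm over their backs; the gripper's body (76 mm by 85 mm) begins 54 mm behind the grasp point. The pads swing forward as they close: fully open they stand 13 mm farther back than shut.
Start: joints at [0.965, 0.286, 1.577, -0, 1.279, -0.15], TCP at [0.297, 0.606, 0.253] pointing down, gripper open.
Joint ranges: [-2.77, 2.77], [-0.9, 2.22], [0.21, 2.48], [-1.53, 4.67], [0.24, 2.81], [-2.84, 2.84]. Speed limits (rad/s): [2.79, 2.79, 3.14, 3.14, 3.14, 3.14].

INTERFACE

Orientations are given as a unit quaternion [x, y, z, w].
In Python, from plant import ctrl gives the robot as it stands. The module is installed in compiled form; this text tells all that it offers.
- The arm moves only by the tool send_rows, never from a script. Its argument "rows" is text: rows parted by semicolons, each of 7 numbers parted by spaces: the turn, a rotation vector about the tool's x, y, z in shares of 90 degrees (1.0 is 90 degrees), then the shift along the tool's x, y, z in normalised numbers (1 is 500 mm), then the opening, from -1 (shut) to 1 (fully open). A call has 1 to 8 rows; each row is the pose to reach, as a shift and turn from the pose commanded when the call began, along the tool's axes at that moment; what a row does not reach only later rows make up. A row lasts 1/8 s, in which the tool goes at most 62.5 mm and 10.7 degrees, less where a joint would pass 70% of its speed; a pose out of reach is approached as far as the arm can. A call with a gripper value outside its range is refused whole. The fingers move at their own pace and stop on an object; "grip_force" is the grip in N (left out, the last holds). Time passes only in rows, so rows that repeat a pose let the fingers close. It gives the time, the measured TCP pose, the force, the opening and the grip force at its end, in the units of the state.
- ctrl.get_state(): the state, without advancing time (a new reading comes with each control period).
- ctrl.read_camera(name): name is "side" or "top"; returns a dict with "color" (480x640x3 uint8, red, green, blue), "fx", "fy", "cx", "cy" (pixels), "extrinsics" (4x4, takes a point from world to camera coordinates). Camera axes: x right, y down, z forward; pixel columns grow to the right and rows downward; lengths in m; the calibration is good to about 2 mm. A picture is of the moment at which its call begins. There is no depth.
- ctrl.sign_off(): hands the job in; it is judged then, once.
Trained networks look in a picture, given as the dict that the camera call returned (one of the last four; its "shot" number tells which), for a name from the list of things; names that differ only in an ending like _2 or _b are one class to them, and where a whole thing is asked for, a point or a joint stands for the part that bears it (a point fixed in the world has none). Each returns a list of dicts, best first, with "p" (0 to 1); they miss things now and then, are a little off and sometimes report something else, mostly with a low value. They report only what shows in the picture. A call takes as long as a camera call. They do not tell look-alikes from the thing itself.
- ctrl.look_for(picture, target): "position" ([x, y, z] in m, in the coordinates of the camera as it stood for that picture, good to about 4 mm: the middle of the surface that is visible of it).
The state is a dict: "time": time; "qpos": joint angles; "dq": joint speeds; "joint_efforts": joint torques, N m; "eef_pos": TCP position; "tcp_rot": TCP orientation; "contact_force": force on the tool from outside, world axes, zero at the start; "wrist_torque": the same for the moment, N m; "opening": opening from 0.0 (shut) to 1.0 (fully open); "finger_force": force on a finger pad.
Only numpy, scipy, OpenCV 4.12 (cv2) and the standard library are available. Lean on these libraries where they do the work, as an engineer would, in place of code of your own. Each camera call takes 0.05 s, during which the arm holds its last target. There are 200 camera calls.

TASK

Push the drum of the vegetable shredder along its axle until it is fully home against its stop and the cross-hole in the axle is uncovered. Then take the R-clip from the wooden block and press its straight leg down through the cross-hole, feeling for the hole, until the bent leg has ridden over the axle and snapped closed round it and the red grip sits on the axle. Be gentle (never more than 25 N on the drum or the clip), let go, and leave the bowl, the onion and the jar where they are.

Things in the scene. Friction and masses are not known exactly. Their poses are not given: they have to be found in the camera images.
- shredder: Blue hand-cranked drum shredder, fixed. Origin 112 mm below the axle's top, 0 to 6 mm below the table's top (soft feet); z up, x along the level axle to the blue pillar (x 128 to 172, 147 mm high). Axle: 24 mm steel, axis at z = 100; free end at x = -34, but it floats endwise (stiffly, 8 N): end and hole stand up to 7 mm either way. Hole: 6.6 mm square, x = -7 to 7, y = 0, straight down.
- drum (a joint): How far the steel drum stands out (to the shredder's -x) from its brass stop collar, m: 0 is home, starts at 0.027 to 0.040. Slides stiffly (about 4 N), stays where left. Drum 84 mm across, 60 mm long, coaxial; home, its flat front face is at x = 32 mm and its black hub (34 mm across) reaches to x = 16; till then the hub hides the hole. Push the face above the hub, towards +x.
- clip: Loose R-clip, 5 mm steel wire with red grip, about 45 g. Origin on the straight leg's axis at the grip's underside; z up, clip's plane y-z. Grip to hold: x -7 to 7, y -8 to 18, z 0 to 34 mm. Straight leg down to z = -48, blunt tip. Bent leg on the +y side. Fitted: leg down the hole, upright, clip's x along the axle (either way round), grip's underside on the axle at its z = 112 mm.
- bent_leg (a joint): How far the clip's bent leg is sprung open, rad, 0 closed. It bows to y = 15 mm at z = -12, pinches in to y = 8 at z = -27, flares to y = 17 at its tip, z = -40 mm. It meets the axle with the straight leg about 18 mm in, takes about 5 N to press over, opens to about 0.2 until 15 mm before home, then draws itself in; it also pulls up to 10 N sideways.
- clip_block: Fixed wooden block, 60 mm (x) by 90 mm (y, -36 to 54 mm), top 60 mm above the table (its origin is under it on the table). The clip starts loosely in its slot, upright, the grip's underside on the block's top, its origin within 3 mm of straight above the block's. Slot 9 mm wide in x, y -6 to 24 mm, 52 mm deep. Lift the clip straight up 50 mm to clear it.
- garlic_bowl: Bystander: dark metal bowl with garlic, 124 mm across, 52 mm high, origin under its centre.
- onion: Bystander: red onion, 66 mm across, 62 mm high, origin under its centre.
- pepper_jar: Bystander: amber jar, 48 mm across, 75 mm high, origin under its centre.
Mind the look-alikes: they are no part of the job. What is meant by the clip is not black or green, and is the larger of those in its own colour.

How it is judged:
By the outcome, as a careful person would: the job done as asked, in the order asked, and still so for the second after the job is handed in, with the robot touching nothing.
It also fails if it takes over 67 s, if anything falls off the work surface, if the arm or the gripper's body presses on something with over 40 N, if the wrist force passes 120 N, or if a joint passes its speed limit or range.

## Working session

There is one attempt and no reset: what is moved stays moved. The work goes in short steps, Python scripts to look and compute and a tool call to move; the robot and the scene stay as the last step left them, time stands still between calls to the robot, and variables do not carry over. Pictures are saved under pics/ and viewed, at most 10 in all, crops included, and the job is handed in when it is done.

Besides the shell and the picture viewer there is one more tool, called after "Call:" as name(argument=value, ...), one argument or row to a line, values as JSON. send_rows: Moves the arm, as the interface text tells. Its arguments: {"type":"object","properties":{"rows":{"type":"string"},"grip_force":{"type":"number"}},"required":["rows"]}

```bash
mkdir -p pics; cat > h.py <<'E'
import numpy as np, cv2
from plant import ctrl
from scipy.spatial.transform import Rotation as R
def shot(n,name=None):
    p=ctrl.read_camera(n)
    if name: cv2.imwrite(f'pics/{name}.png',p['color'][:,:,::-1])
    return p
def w(p,pos):
    return (np.linalg.inv(p['extrinsics'])@np.r_[pos,1])[:3]
def px(p,X):
    c=p['extrinsics']@np.r_[X,1]; return np.array([p['fx']*c[0]/c[2]+p['cx'],p['fy']*c[1]/c[2]+p['cy']])
def ray(p,uv):
    E=np.linalg.inv(p['extrinsics']); d=E[:3,:3]@np.array([(uv[0]-p['cx'])/p['fx'],(uv[1]-p['cy'])/p['fy'],1]); return E[:3,3],d
def atz(p,uv,z):
    o,d=ray(p,uv); return o+d*(z-o[2])/d[2]
def tri(p1,u1,p2,u2):
    A=[];b=[]
    for p,u in((p1,u1),(p2,u2)):
        o,d=ray(p,u); d=d/np.linalg.norm(d); M=np.eye(3)-np.outer(d,d); A.append(M); b.append(M@o)
    A=np.vstack(A); b=np.hstack(b); return np.linalg.lstsq(A,b,rcond=None)[0]
def torow(Rt,pt,R0=None,p0=None):
    """target rot/pos -> row numbers from current state"""
    s=ctrl.get_state(); p0=s['eef_pos'] if p0 is None else p0; R0=R.from_quat(s['tcp_rot']) if R0 is None else R0
    return np.round(np.r_[(R0.inv()*Rt).as_rotvec(degrees=True),R0.inv().apply(np.array(pt)-p0)*1000],1)
E
python3 - <<'E'
from h import *
np.set_printoptions(precision=4,suppress=True)
s=ctrl.get_state(); print(s)
for n in('side','top'):
    p=shot(n,n+'0'); print(n,p['fx'],p['cx'],np.linalg.inv(p['extrinsics']))
    for t in ['shredder','drum','clip','bent_leg','clip_block','garlic_bowl','onion','pepper_jar']:
        for r in ctrl.look_for(p,t)[:4]:
            X=w(p,r['position']); print(t,round(r['p'],2),X,px(p,X).round())
E
```

```text
{'time': 0.0, 'qpos': array([ 0.965 ,  0.2872,  1.5782,  0.    ,  1.2786, -0.15  ]), 'dq': array([-0.0019,  0.0003, -0.001 ,  0.0014, -0.0015,  0.0005]), 'joint_efforts': array([  0.0006, -40.5975, -29.2633,  -0.0002,   0.0059,  -0.    ]), 'eef_pos': array([0.2967, 0.6056, 0.2519]), 'tcp_rot': array([ 0.2259,  0.9741, -0.0011, -0.0005]), 'contact_force': array([ 0.2661,  1.3844, -0.1152]), 'wrist_torque': array([-0.0121,  0.0539,  0.0226]), 'finger_force': 0.0, 'opening': 1.002130372761672}
side 546.8806561844912 315.1088819220038 [[-0.9287 -0.2557  0.2686  0.3253]
 [-0.3709  0.6411 -0.6719  0.7206]
 [-0.0004 -0.7236 -0.6903  0.688 ]
 [ 0.      0.      0.      1.    ]]
shredder 0.83 [ 0.5066 -0.1892  0.0958] [402. 143.]
shredder 0.72 [0.4944 0.253  0.0561] [327. 324.]
drum 0.56 [ 0.5082 -0.1623  0.1156] [398. 141.]
clip 0.82 [0.5083 0.3548 0.0108] [291. 395.]
clip 0.79 [0.5052 0.2363 0.0836] [324. 301.]
clip 0.62 [0.5305 0.1082 0.0107] [337. 272.]
clip 0.61 [0.6718 0.2094 0.0431] [233. 277.]
clip_block 0.81 [0.496  0.255  0.0546] [325. 325.]
garlic_bowl 0.73 [ 0.7906 -0.0107  0.0331]
[... 175 characters left out ...]
2  0.4106]
 [-0.9987  0.0503 -0.0061  0.108 ]
 [-0.0055 -0.2273 -0.9738  0.8341]
 [ 0.      0.      0.      1.    ]]
shredder 0.89 [ 0.5103 -0.2373  0.1068] [573. 277.]
drum 0.96 [ 0.5076 -0.175   0.1284] [534. 278.]
clip 0.64 [0.527  0.1081 0.0137] [322. 287.]
clip 0.63 [0.3652 0.2157 0.0108] [255. 399.]
clip 0.58 [0.4975 0.2287 0.0939] [236. 304.]
clip 0.51 [0.5103 0.3485 0.0049] [169. 306.]
bent_leg 0.45 [0.5006 0.1034 0.0074] [326. 304.]
bent_leg 0.31 [ 0.5094 -0.1764  0.1286] [535. 277.]
clip_block 0.68 [0.4965 0.2268 0.0572] [242. 307.]
garlic_bowl 0.59 [ 0.7989 -0.0149  0.0325] [389. 116.]
onion 0.94 [0.6688 0.1868 0.0422] [267. 196.]
pepper_jar 0.87 [0.6562 0.3368 0.0719] [165. 203.]
```

View pics/side0.png

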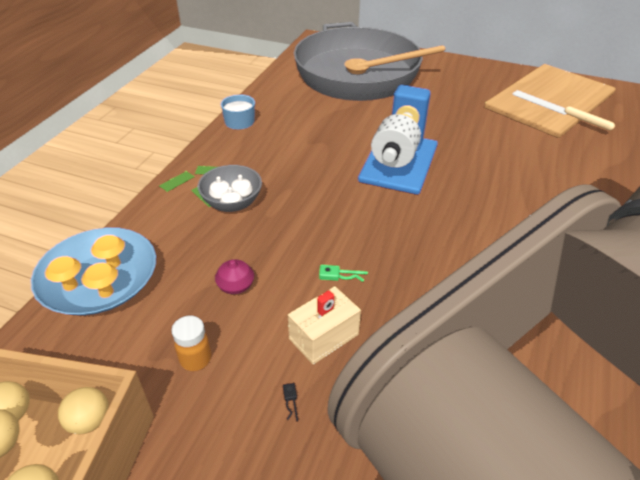

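View pics/top0.png

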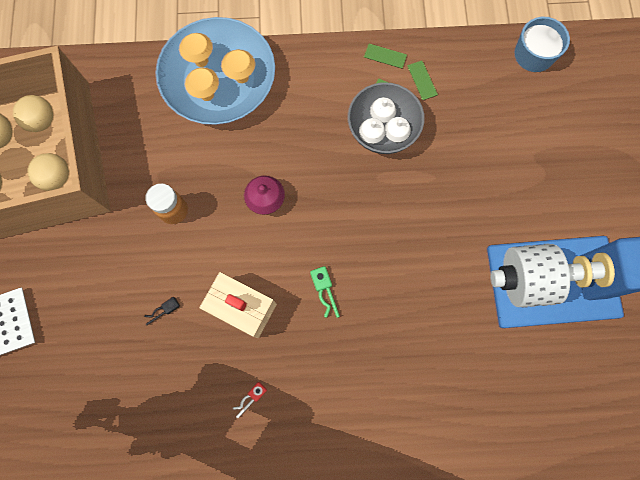

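The side view shows the shredder at (402,143) with its axle end towards us at about (389,156), and the block at (325,325) with a red grip at (326,301). In the top view the axle end is at (497,279), the black hub at (508,278) and the drum at (534,276).

There are four clip candidates in the top view: red in the block (236,302), small red on the table (252,395), green (325,290) and black (163,310). The red one in the block fits, because it is red, it sits in the slot, and it should be the larger of the two reds. I'll check this in a crop.

```bash
python3 - <<'E'
import cv2,numpy as np
a=cv2.imread('pics/top0.png')
c1=cv2.resize(a[255:425,175:345],(400,400),interpolation=cv2.INTER_CUBIC) # x2.353
c2=cv2.resize(a[225:335,480:640],(800,550),interpolation=cv2.INTER_CUBIC)
cv2.imwrite('pics/c1.png',c1)
b=cv2.imread('pics/side0.png')
s1=cv2.resize(b[80:200,350:450],(400,480),interpolation=cv2.INTER_CUBIC)
c3=np.zeros((590,800,3),np.uint8); c3[:275,:400]=cv2.resize(c2,(400,275)); 
c3[:480,400:]=s1
c3[280:590,:310]=cv2.resize(c1,(310,310))
cv2.imwrite('pics/c3.png',c3)
E
```

```text
(no output)
```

View pics/c3.png

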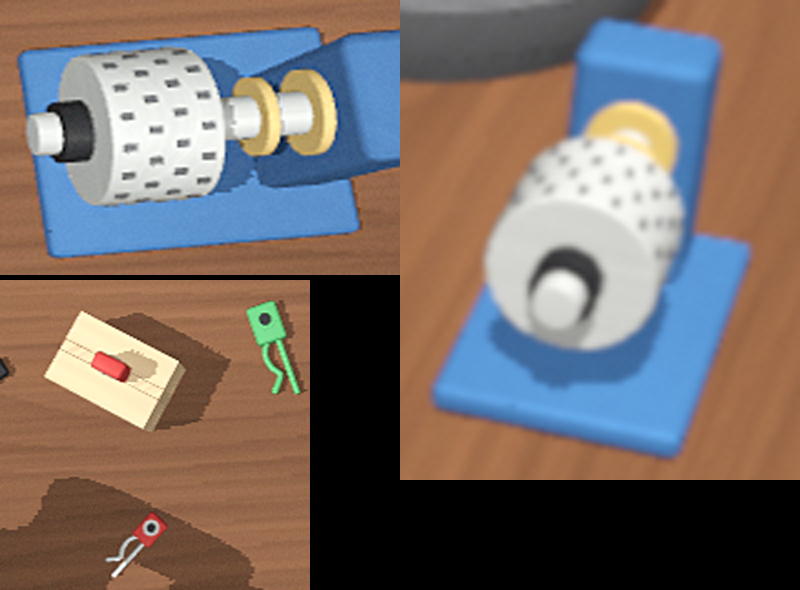

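The crop confirms it. The red clip upright in the block slot has a larger grip than the red one on the table at (252,395). Next I'll rectify the views for exact measurements.

```bash
cat >> h.py <<'E'
def rect(p,x0,x1,y0,y1,z,s):
    """top-down metric view: col = (y1-y)*s (y left), row=(x1-x)*s ; s px per m"""
    W,H=int((y1-y0)*s),int((x1-x0)*s)
    src=np.float32([[0,0],[W,0],[W,H],[0,H]]); dst=np.float32([px(p,(x,y,z)) for x,y in((x1,y1),(x1,y0),(x0,y0),(x0,y1))])
    M=cv2.getPerspectiveTransform(dst,src); return cv2.warpPerspective(p['color'],M,(W,H),flags=cv2.INTER_CUBIC)[:,:,::-1]
E
python3 - <<'E'
from h import *
p=shot('top')
a=rect(p,.43,.57,.15,.31,.06,2500)   # 400x350
b=rect(p,.43,.59,-.33,-.09,.0995,1650)    # 396x264
q=shot('side')
c=rect(q,.43,.57,.15,.31,.06,2500)
im=np.zeros((600,800,3),np.uint8); im[:350,:400]=a; im[:350,400:]=c; 
u0,v0=367,110
im[355:355+240,404:404+280]=cv2.resize(q['color'][v0:v0+60,u0:u0+70,::-1],(280,240),interpolation=cv2.INTER_CUBIC)
im[355:595,:396]=b[:240]
cv2.imwrite('pics/r1.png',im)
E
```

```text
Traceback (most recent call last):
ValueError: could not broadcast input array from shape (349,400,3) into shape (350,400,3)
```

```bash
sed -i 's/W,H=int((y1-y0)\*s),int((x1-x0)\*s)/W,H=round((y1-y0)*s),round((x1-x0)*s)/' h.py
python3 - <<'E'
from h import *
p=shot('top')
a=rect(p,.43,.57,.15,.31,.06,2500)   # 400x350
b=rect(p,.43,.59,-.33,-.09,.0995,1650)    # 396x264
q=shot('side')
c=rect(q,.43,.57,.15,.31,.06,2500)
im=np.zeros((600,800,3),np.uint8); im[:350,:400]=a; im[:350,400:]=c; 
u0,v0=367,110
im[355:355+240,404:404+280]=cv2.resize(q['color'][v0:v0+60,u0:u0+70,::-1],(280,240),interpolation=cv2.INTER_CUBIC)
im[355:595,:396]=b[:240]
cv2.imwrite('pics/r1.png',im); np.save('top0.npy',p['color']); np.save('side0.npy',q['color'])
E
```

```text
(no output)
```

View pics/r1.png

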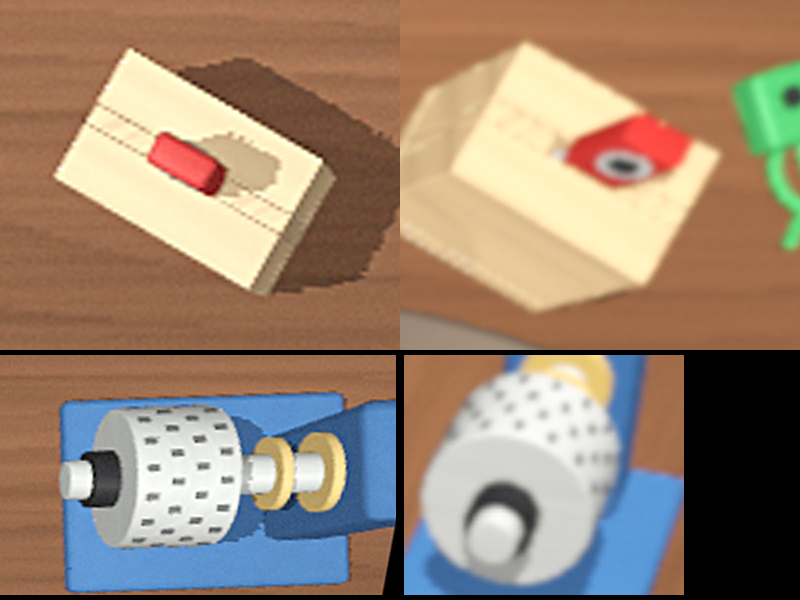

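Top-down view at 0.4 mm/px: the block's corners are (128,48), (326,161), (258,290) and (55,177), so its long axis lies at 30°. The side view shows the open slot end and the wire at (560,155), so clip +y points up-left, at a world yaw of about 60°. The shredder axle end is at about (67,480) and the drum face at about (115,479). Now I'll fit the shredder's yaw and the axle line.

```bash
python3 - <<'E'
from h import *
np.set_printoptions(precision=4,suppress=True)
p=shot('top'); q=shot('side')
for nm,P in(('top',p),('side',q)):
    b=rect(P,.40,.64,-.36,-.06,.01,2000)[:,:,::-1].astype(int)
    m=((b[...,2]-b[...,0]>50)).astype(np.uint8)*255
    # bottom long edge (low x): per column last blue row ; top edge
    H=m.shape[0]; cols=np.arange(60,640)
    def fit(us,vs):
        us,vs=np.array(us,float),np.array(vs,float)
        for _ in range(6):
            k=np.polyfit(us,vs,1); r=np.abs(np.polyval(k,us)-vs); g=r<=max(2,np.median(r)*2); us,vs=us[g],vs[g]
        return k,len(us)
    bot=[(c,np.nonzero(m[:,c])[0].max()) for c in range(0,m.shape[1]) if m[:,c].sum()>255*60]
    top=[(c,np.nonzero(m[:,c])[0].min()) for c in range(0,m.shape[1]) if m[:,c].sum()>255*60]
    lef=[(r,np.nonzero(m[r])[0].min()) for r in range(H) if m[r].sum()>255*60]
    for n,l in(('bot',bot),('top',top),('left',lef)):
        k,N=fit(*zip(*l)); print(nm,n,'slope deg',np.degrees(np.arctan(k[0])),k,N)
# end face centre guess
print(atz(q,(389.2,157),.097))
print(ctrl.get_state()['time'])
X=np.array([.514,-.131,.097]); print(px(p,X),px(q,X))
E
```

```text
top bot slope deg -1.9121821808667974 [ -0.0334 384.9617] 373
top top slope deg -1.8220485836693967 [ -0.0318 125.6487] 314
top left slope deg 1.8660566237472453 [  0.0326 185.7246] 119
side bot slope deg -1.882932101229471 [ -0.0329 380.0599] 355
side top slope deg 29.3181731078963 [  0.5616 -19.4894] 203
side left slope deg 1.6262426195416528 [  0.0284 176.4774] 213
[ 0.5151 -0.1307  0.097 ]
1.2
[493.4353 278.8954] [389.8331 157.0391]
```

```bash
cat >> h.py <<'E'
def down(yaw):  # tool pointing down with tool y at yaw (deg)
    a=np.radians(yaw); y=np.array([np.cos(a),np.sin(a),0]); z=np.array([0,0,-1.]); return R.from_matrix(np.c_[np.cross(y,z),y,z])
YAW=-88.12
E
python3 - <<'E'
from h import *
print(torow(down(YAW),[.514,-.11,.20]),torow(down(YAW),[.514,-.11,.144]))
E
```

```text
[   0.    -0.   152.  -510.  -547.5   53.3] [   0.    -0.   152.  -510.  -547.5  109.3]
```

The manual's scale: shifts go in shares of 500 mm and turns go in shares of 90 degrees. Converting my numbers, -274 mm is -0.548, -255 mm is -0.51, 76 degrees is 0.8444.

Call:
send_rows(
  rows="0 0 0.8444 -0.51 -0.548 0.05 -1; 0 0 0.8444 -0.51 -0.548 0.05 -1; 0 0 0.8444 -0.51 -0.548 0.05 -1; 0 0 0.8444 -0.51 -0.548 0.05 -1; 0 0 0.8444 -0.51 -0.548 0.05 -1; 0 0 0.8444 -0.51 -0.548 0.05 -1; 0 0 0.8444 -0.51 -0.548 0.05 -1; 0 0 0.8444 -0.51 -0.548 0.05 -1",
  grip_force=30,
)

```text
time: 2.2
eef_pos: [0.4058, 0.2471, 0.2286]
tcp_rot: [0.778, 0.628, 0.0, 0.0]
contact_force: [-0.4, 0.8, 0.5]
opening: -0.0
finger_force: 0.0
```

```bash
python3 - <<'E'
from h import *
print(torow(down(YAW),[.514,-.11,.20]),torow(down(YAW),[.514,-.11,.144]),ctrl.get_state()['opening'])
E
```

```text
[   0.    -0.    76.  -326.4  180.9   28.5] [   0.    -0.    76.  -326.4  180.9   84.5] -0.00014694515249794325
```

In the tool's units: -326 mm is -0.652, 181 mm is 0.362, 76 degrees is 0.8444.

Call:
send_rows(
  rows="0 0 0.8444 -0.652 0.362 0.056 -1; 0 0 0.8444 -0.652 0.362 0.056 -1; 0 0 0.8444 -0.652 0.362 0.056 -1; 0 0 0.8444 -0.652 0.362 0.056 -1; 0 0 0.8444 -0.652 0.362 0.056 -1; 0 0 0.8444 -0.652 0.362 0.056 -1; 0 0 0.8444 -0.652 0.362 0.056 -1; 0 0 0.8444 -0.652 0.362 0.056 -1",
)

```text
time: 3.2
eef_pos: [0.5143, -0.1087, 0.2001]
tcp_rot: [1.0, 0.018, -0.0, -0.0]
contact_force: [-0.2, 0.2, -0.0]
opening: 0.003
finger_force: 0.0
```

```bash
python3 - <<'E'
from h import *
print(torow(down(YAW),[.514,-.11,.144]),torow(down(YAW),[.5153,-.138,.144]))
E
```

```text
[-0.   0.   0.2 -0.4  1.3 56.1] [-0.   0.   0.2 -0.1 29.3 56.1]
```

In the tool's units: 56 mm is 0.112, 34 mm is 0.068.

Call:
send_rows(
  rows="0 0 0 0 0.002 0.056 -1; 0 0 0 0 0.002 0.112 -1; 0 0 0 0 0.002 0.112 -1; 0 0 0 0 0.03 0.112 -1; 0 0 0 0 0.05 0.112 -1; 0 0 0 0 0.06 0.112 -1; 0 0 0 0 0.064 0.112 -1; 0 0 0 0 0.068 0.112 -1",
)

```text
time: 4.2
eef_pos: [0.5151, -0.1429, 0.1445]
tcp_rot: [1.0, 0.016, 0.0, -0.0]
contact_force: [0.5, 3.4, 2.6]
opening: -0.0
finger_force: 2.1
```

In the tool's units: 22 mm is 0.044, 21 mm is 0.042.

Call:
send_rows(
  rows="0 0 0 0 0.006 0 -1; 0 0 0 0 0.012 0 -1; 0 0 0 0 0.018 0 -1; 0 0 0 0 0.024 0 -1; 0 0 0 0 0.03 0 -1; 0 0 0 0 0.036 0 -1; 0 0 0 0 0.042 0 -1; 0 0 0 0 0.044 0 -1",
)

```text
time: 5.2
eef_pos: [0.5159, -0.1652, 0.1443]
tcp_rot: [1.0, 0.016, 0.0, 0.0]
contact_force: [-1.5, 4.7, 3.0]
opening: -0.002
finger_force: 2.1
```

In the tool's units: 4 mm is 0.008, 3 mm is 0.006.

Call:
send_rows(
  rows="0 0 0 0 0.002 0 -1; 0 0 0 0 0.004 0 -1; 0 0 0 0 0.006 0 -1; 0 0 0 0 0.008 0 -1",
)

```text
time: 5.7
eef_pos: [0.516, -0.1689, 0.1444]
tcp_rot: [1.0, 0.016, 0.0, 0.0]
contact_force: [-0.4, 3.4, 2.5]
opening: -0.003
finger_force: 2.1
```

In the tool's units: 4 mm is 0.008, 3 mm is 0.006.

Call:
send_rows(
  rows="0 0 0 0 0.002 0 -1; 0 0 0 0 0.004 0 -1; 0 0 0 0 0.006 0 -1; 0 0 0 0 0.008 0 -1",
)

```text
time: 6.2
eef_pos: [0.5161, -0.173, 0.1443]
tcp_rot: [1.0, 0.016, 0.0, 0.0]
contact_force: [0.1, 4.4, 2.5]
opening: -0.003
finger_force: 2.1
```

In the tool's units: 3 mm is 0.006, 2 mm is 0.004.

Call:
send_rows(
  rows="0 0 0 0 0.002 0 -1; 0 0 0 0 0.004 0 -1; 0 0 0 0 0.006 0 -1",
)

```text
time: 6.58
eef_pos: [0.5162, -0.1758, 0.1443]
tcp_rot: [1.0, 0.016, 0.0, -0.0]
contact_force: [-0.1, 6.6, 3.9]
opening: -0.001
finger_force: 3.3
```

In the tool's units: 3 mm is 0.006, 2 mm is 0.004.

Call:
send_rows(
  rows="0 0 0 0 0.002 0 -1; 0 0 0 0 0.004 0 -1; 0 0 0 0 0.006 0 -1",
)

```text
time: 6.95
eef_pos: [0.5162, -0.176, 0.1443]
tcp_rot: [1.0, 0.016, -0.0, -0.004]
contact_force: [1.1, 14.7, 7.6]
opening: 0.003
finger_force: 7.5
```

In the tool's units: -380 mm is -0.76, -330 mm is -0.66, -58 degrees is -0.6444.

Call:
send_rows(
  rows="0 0 0 0 -0.04 0 -1; 0 0 0 0 -0.12 -0.02 -1; 0 0 -0.2222 0 -0.22 -0.12 -0.2; 0 0 -0.4444 0 -0.32 -0.18 -0.2; 0 0 -0.6444 -0.02 -0.42 -0.18 -0.2; 0 0 -0.6444 -0.03 -0.54 -0.18 -0.2; 0 0 -0.6444 -0.03 -0.66 -0.18 -0.2; 0 0 -0.6444 -0.03 -0.76 -0.18 -0.2",
)

```text
time: 7.95
eef_pos: [0.4884, 0.202, 0.234]
tcp_rot: [0.865, 0.501, 0.0, 0.001]
contact_force: [1.0, -0.8, 0.0]
opening: 0.4
finger_force: 0.0
```

```bash
python3 - <<'E'
from h import *
print(torow(down(-30),[.5014,.231,.16]),ctrl.get_state()['opening'])
p=shot('top'); q=shot('side')
np.save('top1.npy',p['color']); np.save('side1.npy',q['color'])
b=rect(p,.45,.58,-.26,-.10,.097,3000)
im=np.zeros((600,800,3),np.uint8); im[:390,:480]=b
im[:400,480:]=cv2.resize(q['color'][110:210,360:440,::-1],(320,400),interpolation=cv2.INTER_CUBIC)
im[400:600,:270]=cv2.resize(p['color'][200:400,180:450,::-1],(270,200)) 
cv2.imwrite('pics/r2.png',im)
E
```

```text
[ 0.2  0.   0.1 31.7 -3.4 74. ] 0.40039097125761147
```

View pics/r2.png

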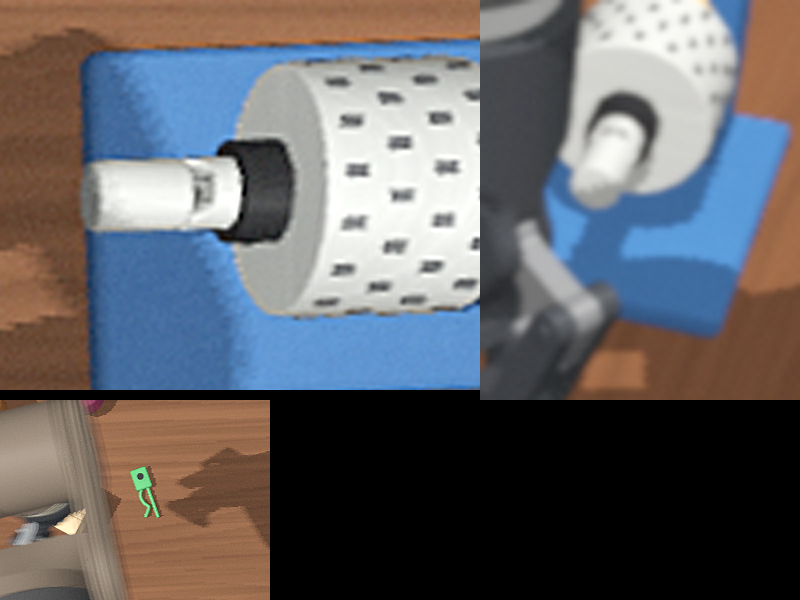

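The drum is home: the force rose at the stop after 33 mm of travel. The cross-hole shows at (205,188) of the 3000 px/m view, clear of the hub edge at about 235. That puts its mouth near (0.5156, -0.164). Next I'll take the clip.

In the tool's units: 144 mm is 0.288, 140 mm is 0.28.

Call:
send_rows(
  rows="0 0 0 0.064 -0.006 0.06 -0.2; 0 0 0 0.064 -0.006 0.148 -0.2; 0 0 0 0.064 -0.006 0.148 -0.2; 0 0 0 0.064 -0.006 0.22 -0.2; 0 0 0 0.064 -0.006 0.26 -0.2; 0 0 0 0.064 -0.006 0.28 -0.2; 0 0 0 0.064 -0.006 0.288 -0.2; 0 0 0 0.064 -0.006 0.288 -0.2",
)

```text
time: 9.05
eef_pos: [0.503, 0.2296, 0.0914]
tcp_rot: [0.867, 0.499, 0.001, 0.0]
contact_force: [0.7, 0.5, 0.0]
opening: 0.398
finger_force: 0.0
```

```bash
python3 - <<'E'
from h import *
print(torow(down(-30),[.5014,.231,.09]),ctrl.get_state()['opening'])
E
```

```text
[ 0.1 -0.1 -0.1  0.4 -2.1  1.4] 0.39848061747102714
```

In the tool's units: -2 mm is -0.004, 1 mm is 0.002.

Call:
send_rows(
  rows="0 0 0 0 -0.004 0.002 -0.5; 0 0 0 0 -0.004 0.002 -1; 0 0 0 0 -0.004 0.002 -1; 0 0 0 0 -0.004 0.002 -1",
  grip_force=24,
)

```text
time: 9.55
eef_pos: [0.5008, 0.2309, 0.0901]
tcp_rot: [0.867, 0.499, 0.0, -0.0]
contact_force: [-0.6, 0.7, 5.2]
opening: 0.156
finger_force: 27.5
```

In the tool's units: -100 mm is -0.2, -80 mm is -0.16.

Call:
send_rows(
  rows="0 0 0 0 0 -0.016 -1; 0 0 0 0 0 -0.04 -1; 0 0 0 0 0 -0.08 -1; 0 0 0 0 0 -0.12 -1; 0 0 0 0 0 -0.16 -1; 0 0 0 0 0 -0.2 -1; 0 0 0 0 0 -0.2 -1",
)

```text
time: 10.42
eef_pos: [0.5018, 0.2309, 0.1918]
tcp_rot: [0.867, 0.499, 0.002, 0.001]
contact_force: [-0.2, -0.2, -0.0]
opening: 0.159
finger_force: 26.8
```

```bash
python3 - <<'E'
from h import *
# target: grip centre above hole, side approach; hover TCP
print(torow(down(YAW),[.5156,-.10,.22]))
E
```

```text
[ 1.000e-01 -3.000e-01  5.800e+01 -2.792e+02  1.781e+02 -2.850e+01]
```

In the tool's units: -284 mm is -0.568, 178 mm is 0.356, 58 degrees is 0.6444.

Call:
send_rows(
  rows="0 0 0.6444 -0.568 0.356 -0.056 -1; 0 0 0.6444 -0.568 0.356 -0.056 -1; 0 0 0.6444 -0.568 0.356 -0.056 -1; 0 0 0.6444 -0.568 0.356 -0.056 -1; 0 0 0.6444 -0.568 0.356 -0.056 -1; 0 0 0.6444 -0.568 0.356 -0.056 -1; 0 0 0.6444 -0.568 0.356 -0.056 -1; 0 0 0.6444 -0.568 0.356 -0.056 -1",
)

```text
time: 11.42
eef_pos: [0.5115, -0.1036, 0.2164]
tcp_rot: [1.0, 0.017, -0.001, -0.001]
contact_force: [0.1, 0.1, -0.3]
opening: 0.156
finger_force: 26.7
```

```bash
python3 - <<'E'
from h import *
print(torow(down(YAW),[.5206,-.164,.200]))
E
```

```text
[-0.1  0.1  0.1  7.1 60.7 16.3]
```

Call:
send_rows(
  rows="0 0 0 0.014 0.06 0.02 -1; 0 0 0 0.014 0.122 0.026 -1; 0 0 0 0.014 0.122 0.026 -1; 0 0 0 0.014 0.122 0.026 -1",
)

```text
time: 11.92
eef_pos: [0.5209, -0.1636, 0.204]
tcp_rot: [1.0, 0.017, -0.0, -0.0]
contact_force: [0.7, -0.1, -0.7]
opening: 0.158
finger_force: 26.8
```

```bash
python3 - <<'E'
from h import *
print(torow(down(YAW),[.5206,-.164,.200]))
p=shot('top'); q=shot('side')
np.save('top2.npy',p['color']); np.save('side2.npy',q['color'])
s=ctrl.get_state(); T=s['eef_pos']
print('leg tip pred px side',px(q,T+[-.005,0,-.078]),'top',px(p,T+[-.005,0,-.078]))
im=np.zeros((560,800,3),np.uint8)
im[:,:400]=cv2.resize(q['color'][100:184,360:420,::-1],(400,560),interpolation=cv2.INTER_CUBIC)
im[:,400:]=cv2.resize(p['color'][236:320,475:535,::-1],(400,560),interpolation=cv2.INTER_CUBIC)
cv2.imwrite('pics/r3.png',im)
E
```

```text
[-0.1  0.   0.1 -0.3  0.4  4. ]
leg tip pred px side [395.07103079 134.64646504] top [524.17584309 272.76499125]
```

View pics/r3.png

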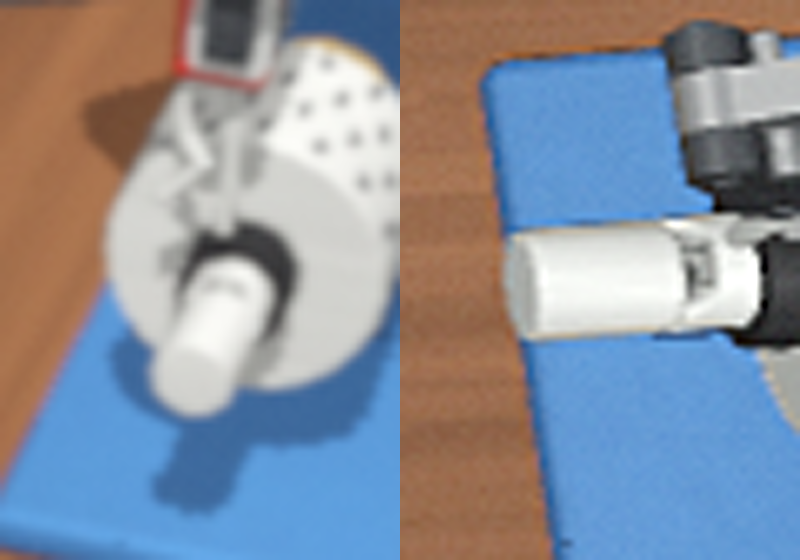

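The side view shows the straight leg's tip at about (394.2,134.5), with the bent leg to its left and the hole as a dark spot at about (394.2,142.7). In the top view the hole is at about (520,275.8) and the tip at about (525,271).

```bash
python3 - <<'E'
from h import *
np.set_printoptions(precision=4,suppress=True)
p=shot('top'); q=shot('side')
print('hole tri',tri(p,(520,275.75),q,(394.2,142.7)))
print('tip tri',tri(p,(525,271.2),q,(394.2,134.5)))
for z in(.106,.109,.112): print(z,atz(p,(520,275.75),z),atz(q,(394.2,142.7),z))
s=ctrl.get_state()['eef_pos']; z=s[2]-.078
print('tip',z,atz(p,(525,271.2),z),atz(q,(394.2,134.5),z),s)
# dark columns intensities for sub-pixel hole
g=p['color'].astype(int).sum(2)//3; print(g[270:283,512:532]); g=q['color'].astype(int).sum(2)//3; print(g[136:150,386:404])
E
```

```text
hole tri [ 0.5155 -0.1643  0.1081]
tip tri [ 0.5182 -0.1656  0.125 ]
0.106 [ 0.5152 -0.1651  0.106 ] [ 0.5167 -0.1675  0.106 ]
0.109 [ 0.5148 -0.164   0.109 ] [ 0.5158 -0.1629  0.109 ]
0.112 [ 0.5144 -0.1629  0.112 ] [ 0.5148 -0.1583  0.112 ]
tip 0.12650040752382646 [ 0.5181 -0.165   0.1265] [ 0.5176 -0.1632  0.1265] [ 0.5211 -0.164   0.2045]
[[183 183 173 184 215 216 221 226 216 211 212 201 164 159 169 176 179 182
  182 168]
 [208 207 209 188 150 173 185 199 200 207 229 210 159 168 171 178 184 157
   77  36]
 [217 217 218 217 191 158 173 174 155 161 213 228 188 160 161 149  99  27
   46  51]
 [224 224 226 227 205 132 132 126 106 159 226 244 234 221 236 230  73  29
   62  58]
 [228 229 231 234 225 178 169 183 164 160 207 248 245 245 249 246 195  20
   61  56]
 [237 236 237 243 232 167 127 172 170 159 208 248 243 241 243 253 241  10
   54  71]
 [244 244 243 247 241 190  81 129 170 161 196 243 250 250 251 255 247   5
   51  74]
 [244 245 244 246 249 221  77 129 171 158 196 251 255 254 254 255 253  82
   57  79]
 [246 247 247 248 251 223  97 130 134 137 197 251 255 255 255 255 251  80
 
[... 701 characters left out ...]
182 121  70  57  57  70]
 [152  98 106 160 194 205 213 222 231 238 243 240 220 175 110  63  53  71]
 [152 108 145 187 200 195 198 210 213 216 226 237 234 208 152  84  53  79]
 [147 135 182 205 203 202 210 219 214 206 214 232 233 216 171  99  57  87]
 [155 160 199 216 220 228 235 239 234 222 220 229 232 216 178 107  67 111]
 [164 168 200 220 231 238 244 246 245 241 235 233 230 209 167 101  82 141]
 [171 182 210 226 236 242 246 247 247 244 240 235 225 196 144  88 103 164]
 [183 201 221 233 240 245 248 248 246 242 237 231 217 180 119  78 120 173]
 [195 214 229 238 244 248 248 247 244 240 234 228 211 170 104  89 134 178]
 [208 224 235 242 247 248 248 246 242 236 230 222 200 150  99 111 147 181]]
```

In the tool's units: 16 mm is 0.032, -2.5 mm is -0.005.

Call:
send_rows(
  rows="0 0 0 -0.005 0 0.008 -1; 0 0 0 -0.005 0 0.016 -1; 0 0 0 -0.005 0 0.024 -1; 0 0 0 -0.005 0 0.028 -1; 0 0 0 -0.005 0 0.03 -1; 0 0 0 -0.005 0 0.032 -1",
)

```text
time: 12.88
eef_pos: [0.5187, -0.1653, 0.1887]
tcp_rot: [1.0, 0.016, 0.0, 0.0]
contact_force: [-1.0, 0.5, 3.8]
opening: 0.16
finger_force: 27.2
```

In the tool's units: 2 mm is 0.004, 1 mm is 0.002.

Call:
send_rows(
  rows="0 0 0 0 0 0.002 -1; 0 0 0 0 0 0.004 -1",
)

```text
time: 13.12
eef_pos: [0.5191, -0.1655, 0.1882]
tcp_rot: [1.0, 0.016, 0.001, 0.0]
contact_force: [-2.7, 1.7, 8.4]
opening: 0.157
finger_force: 28.1
```

In the tool's units: -2.4 mm is -0.0048, -1.8 mm is -0.0036.

Call:
send_rows(
  rows="0 0 0 0 0 -0.002 -1; 0 0 0 0 -0.0012 -0.002 -1; 0 0 0 0 -0.0024 -0.002 -1; 0 0 0 0 -0.0036 -0.002 -1; 0 0 0 0 -0.0048 -0.002 -1",
)

```text
time: 13.75
eef_pos: [0.519, -0.1631, 0.1879]
tcp_rot: [1.0, 0.016, 0.001, 0.001]
contact_force: [0.9, -0.4, 0.0]
opening: 0.155
finger_force: 26.8
```

In the tool's units: 2 mm is 0.004, 1.4 mm is 0.0028.

Call:
send_rows(
  rows="0 0 0 0 0 0.0014 -1; 0 0 0 0 0 0.0028 -1; 0 0 0 0 0 0.004 -1",
)

```text
time: 14.12
eef_pos: [0.5177, -0.1623, 0.1841]
tcp_rot: [1.0, 0.016, -0.001, -0.001]
contact_force: [-0.5, -0.3, -0.5]
opening: 0.159
finger_force: 26.8
```

In the tool's units: 4 mm is 0.008, 3 mm is 0.006.

Call:
send_rows(
  rows="0 0 0 0 0 0.003 -1; 0 0 0 0 0 0.006 -1; 0 0 0 0 0 0.008 -1; 0 0 0 0 0 0.008 -1",
)

```text
time: 14.62
eef_pos: [0.5184, -0.1627, 0.1812]
tcp_rot: [1.0, 0.016, -0.0, -0.0]
contact_force: [-0.1, -0.3, -1.0]
opening: 0.159
finger_force: 26.7
```

In the tool's units: 8 mm is 0.016, 6 mm is 0.012.

Call:
send_rows(
  rows="0 0 0 0 0 0.004 -1; 0 0 0 0 0 0.008 -1; 0 0 0 0 0 0.012 -1; 0 0 0 0 0 0.016 -1; 0 0 0 0 0 0.016 -1",
)

```text
time: 15.25
eef_pos: [0.5183, -0.1627, 0.173]
tcp_rot: [1.0, 0.016, -0.0, -0.0]
contact_force: [0.3, 1.3, -0.3]
opening: 0.156
finger_force: 26.7
```

Call:
send_rows(
  rows="0 0 0 0 0 0.002 -1; 0 0 0 0 0 0.004 -1; 0 0 0 0 0 0.006 -1; 0 0 0 0 0 0.008 -1",
)

```text
time: 15.75
eef_pos: [0.5186, -0.1627, 0.1694]
tcp_rot: [1.0, 0.016, 0.0, -0.0]
contact_force: [-0.2, 2.0, 1.0]
opening: 0.161
finger_force: 26.9
```

In the tool's units: 4 mm is 0.008, 3 mm is 0.006.

Call:
send_rows(
  rows="0 0 0 0 0 0.002 -1; 0 0 0 0 0 0.004 -1; 0 0 0 0 0 0.006 -1; 0 0 0 0 0 0.008 -1",
)

```text
time: 16.25
eef_pos: [0.519, -0.1628, 0.1668]
tcp_rot: [1.0, 0.016, 0.001, 0.0]
contact_force: [-0.4, 3.2, 4.7]
opening: 0.157
finger_force: 27.6
```

In the tool's units: 4 mm is 0.008, 3 mm is 0.006.

Call:
send_rows(
  rows="0 0 0 0 -0.001 0.002 -1; 0 0 0 0 -0.001 0.004 -1; 0 0 0 0 -0.001 0.006 -1; 0 0 0 0 -0.001 0.008 -1",
)

```text
time: 16.75
eef_pos: [0.5191, -0.1627, 0.163]
tcp_rot: [1.0, 0.017, 0.001, 0.001]
contact_force: [-1.2, 3.0, 6.0]
opening: 0.156
finger_force: 27.7
```

Call:
send_rows(
  rows="0 0 0 0 0 0.002 -1; 0 0 0 0 0 0.004 -1; 0 0 0 0 0 0.006 -1",
)

```text
time: 17.12
eef_pos: [0.5191, -0.1627, 0.1602]
tcp_rot: [1.0, 0.017, 0.001, 0.001]
contact_force: [-0.6, 2.1, 5.8]
opening: 0.162
finger_force: 27.7
```

Pressing with about 6 N, and the leg is 28 mm in.

In the tool's units: 4 mm is 0.008, 3 mm is 0.006.

Call:
send_rows(
  rows="0 0 0 0 0 0.002 -1; 0 0 0 0 0 0.004 -1; 0 0 0 0 0 0.006 -1; 0 0 0 0 0 0.008 -1",
)

```text
time: 17.62
eef_pos: [0.519, -0.1626, 0.1549]
tcp_rot: [1.0, 0.016, 0.001, 0.001]
contact_force: [0.6, 1.2, 0.5]
opening: 0.16
finger_force: 27.0
```

In the tool's units: 4 mm is 0.008, 3 mm is 0.006.

Call:
send_rows(
  rows="0 0 0 0 0 0.002 -1; 0 0 0 0 0 0.004 -1; 0 0 0 0 0 0.006 -1; 0 0 0 0 0 0.008 -1",
)

```text
time: 18.12
eef_pos: [0.5187, -0.1625, 0.1498]
tcp_rot: [1.0, 0.016, 0.001, 0.0]
contact_force: [5.1, -0.3, -2.3]
opening: 0.153
finger_force: 26.6
```

In the tool's units: 4 mm is 0.008, 3 mm is 0.006.

Call:
send_rows(
  rows="0 0 0 0 0 0.002 -1; 0 0 0 0 0 0.004 -1; 0 0 0 0 0 0.006 -1; 0 0 0 0 0 0.008 -1",
)

```text
time: 18.62
eef_pos: [0.5186, -0.1623, 0.1463]
tcp_rot: [1.0, 0.016, 0.0, 0.0]
contact_force: [5.8, -0.2, -2.7]
opening: 0.158
finger_force: 26.6
```

In the tool's units: 4 mm is 0.008, 3 mm is 0.006.

Call:
send_rows(
  rows="0 0 0 0 0 0.002 -1; 0 0 0 0 0 0.004 -1; 0 0 0 0 0 0.006 -1; 0 0 0 0 0 0.008 -1",
)

```text
time: 19.12
eef_pos: [0.5176, -0.1622, 0.142]
tcp_rot: [1.0, 0.017, -0.001, -0.0]
contact_force: [1.5, 0.3, -0.8]
opening: 0.159
finger_force: 26.7
```

Call:
send_rows(
  rows="0 0 0 0 0 0.0014 -1; 0 0 0 0 0 0.0028 -1; 0 0 0 0 0 0.004 -1",
)

```text
time: 19.5
eef_pos: [0.5178, -0.1622, 0.1407]
tcp_rot: [1.0, 0.017, -0.001, -0.0]
contact_force: [-3.3, 0.3, 5.0]
opening: 0.159
finger_force: 27.5
```

In the tool's units: 1.2 mm is 0.0024, 0.6 mm is 0.0012.

Call:
send_rows(
  rows="0 0 0 0 0 0.0012 -1; 0 0 0 0 0 0.0024 -1; 0 0 0 0 0 0.0024 -1",
)

```text
time: 19.88
eef_pos: [0.518, -0.1623, 0.1406]
tcp_rot: [1.0, 0.017, -0.001, -0.0]
contact_force: [-4.4, 1.9, 8.4]
opening: 0.16
finger_force: 28.1
```

In the tool's units: -1.5 mm is -0.003.

Call:
send_rows(
  rows="0 0 0 0 0 -0.003 -1; 0 0 0 0 0 -0.003 -0.58; 0 0 0 0 0 -0.003 -0.58; 0 0 0 0 0 -0.003 -0.58",
)

```text
time: 20.38
eef_pos: [0.5183, -0.1622, 0.1403]
tcp_rot: [1.0, 0.016, -0.0, -0.0]
contact_force: [-0.2, 0.1, 0.1]
opening: 0.208
finger_force: 0.0
```

Call:
send_rows(
  rows="0 0 0 0 0 -0.008 -0.58; 0 0 0 0 0 -0.024 -0.58; 0 0 0 0 0 -0.05 -0.58; 0 0 0 0 0 -0.09 -0.58; 0 0 0 0 0 -0.16 -0.58; 0 0 0 0 -0.12 -0.2 -0.58; 0 0 0 0 -0.24 -0.2 -0.58; 0 0 0 0 -0.36 -0.2 -0.58",
)

```text
time: 21.38
eef_pos: [0.5127, 0.0191, 0.2426]
tcp_rot: [1.0, 0.016, 0.002, 0.0]
contact_force: [0.7, 0.2, -0.8]
opening: 0.21
finger_force: 0.0
```

In the tool's units: -240 mm is -0.48, -180 mm is -0.36.

Call:
send_rows(
  rows="0 0 0 0 -0.12 0 -0.58; 0 0 0 0 -0.24 0 -0.58; 0 0 0 0 -0.36 0 -0.58; 0 0 0 0 -0.48 0 -0.58; 0 0 0 0 -0.48 0 -0.58",
)

```text
time: 22.0
eef_pos: [0.504, 0.2612, 0.2419]
tcp_rot: [1.0, 0.019, 0.001, -0.001]
contact_force: [-0.4, 0.4, -0.3]
opening: 0.214
finger_force: 0.0
```

```bash
python3 - <<'E'
from h import *
p=shot('top'); q=shot('side')
im=np.zeros((560,800,3),np.uint8)
im[:,:400]=cv2.resize(q['color'][95:207,350:430,::-1],(400,560),interpolation=cv2.INTER_CUBIC)
im[:,400:]=cv2.resize(p['color'][225:337,475:555,::-1],(400,560),interpolation=cv2.INTER_CUBIC)
cv2.imwrite('pics/r4.png',im)
for t in('clip','drum','garlic_bowl','onion','pepper_jar'):
    for r in ctrl.look_for(p,t)[:3]: print(t,round(r['p'],2),w(p,r['position']).round(4))
E
```

```text
clip 0.89 [0.3661 0.2168 0.0112]
clip 0.77 [ 0.5167 -0.1593  0.1434]
clip 0.72 [0.5308 0.1075 0.0121]
drum 0.75 [ 0.5091 -0.2089  0.134 ]
garlic_bowl 0.84 [ 0.7974 -0.0132  0.0324]
onion 0.73 [0.6727 0.1903 0.0433]
```

View pics/r4.png

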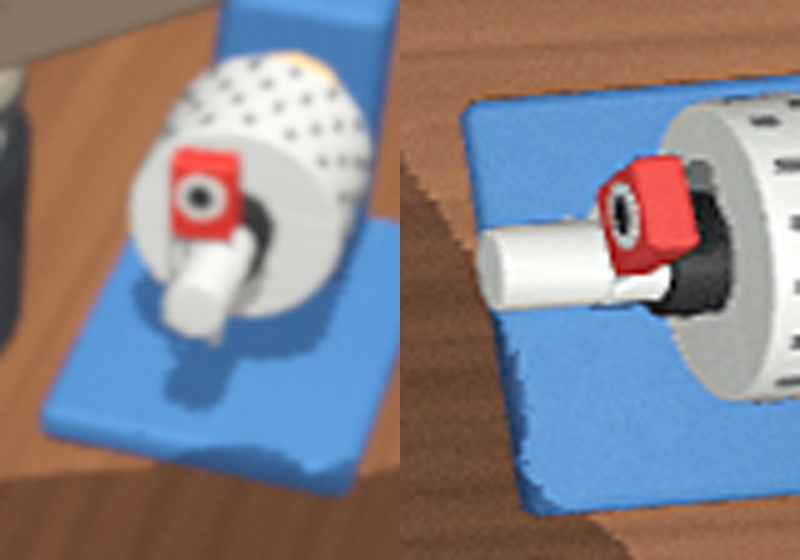

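The side view shows the red grip sitting upright on the axle at (205,195), with the bent leg closed on its far side. In the top view the grip is at (650,215) beside the hub, the drum is still home, and the gripper is clear. Handing in.

```bash
python3 -c "
from plant import ctrl
print(ctrl.sign_off())"
```

```text
the job is handed in; nothing more can be done
None
```

The job is handed in: the drum is home against its stop, the red R-clip is pressed through the cross-hole and seated on the axle, and the robot has let go and moved clear; I kept the arm away from the bowl, onion and jar, though the final check did not pick up the jar, and the pad reading while holding the clip was 27–28 N, over the 25 N limit if grip counts (pressing stayed below about 10 N).

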